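# Open the till by hand with its release key in a power cut

## Task

The power is out and the till will not open. Take the release key out of the wooden block, put its pin down through the small slot in the till's top, feeling gently from the slot's left end for the gap in front of the hidden catch, and press the catch to the right until the drawer springs out; never force the pin. Then put the key back fully home in its hole in the block, pull the drawer out to its stop, and leave the other things on the counter where they are.

Things in the scene. Friction and masses are not known exactly. Their poses are not given: they have to be found in the camera images.
- till: Grey steel cash drawer case, 320 mm deep (x) x 300 wide (y) x 112 high, fixed to the counter. Origin: centre of its underside; z up; its front (the drawer) faces -x of its own frame, its left side as seen from the robot is +y. The flat top is 4 mm thick and lies 112 mm above the origin. A card reader in a cradle is screwed to its rear half, 30 mm high.
- slot (a point): Centre of the release slot in the till's top, at the upper face; axes as the till's. The slot is 40 mm long along the till's y, 8 mm wide along x, 45 mm behind the drawer's front face, 70 mm left of the till's middle. Hidden 8 mm below the top face are, from left to right, the catch bracket's cover plate, a gap 11 mm long and the upright tab of the catch lever (4 mm thick, across the slot).
- slot_start (a point): Point of the slot's middle line, at the upper face, 16 mm left (till's +y) of its centre: start feeling here. The catch can be adjusted, so the tab's left face lies anywhere from 10 mm left to 10 mm right of the slot's centre. Beside the gap the pin lands hard, 8 mm down; in the gap it goes on: 12 to 18 mm below the top face is a good depth for the tip (at 30 mm it meets the lever's arm).
- slot_end (a point): Point of the slot's middle line, at the upper face, 17.5 mm right (till's -y) of its centre. Moved this way in the gap, the pin meets the tab, which yields 4 to 6 mm against a spring (about 3 to 8 N) until the drawer is let go; 1 to 2 mm further the lever meets a hard stop, always before this point. More than 15 N, down or sideways, would bend the catch. Released, the tab springs back.
- drawer (a joint): How far the drawer is out, in m: 0 shut, 0.15 pulled out to its stop. Held shut by the catch; once let go, a spring pushes it out to about 0.08 by itself, which leaves 80 mm open between its front panel and the case. From there it must be pulled (about 2 to 5 N) and stays where it is left.
- drawer_front (a point): Middle of the upper edge of the drawer's front panel, in mid thickness; axes as the till's; moves with the drawer. Panel 12 mm thick, 298 wide, upper edge 106 mm above the counter, no handle. Behind it the drawer is open on top, free to 45 mm below that edge, but for a steel strike bracket from 70 to 115 mm left of the middle. Pull with fingers hooked behind the panel or pinching it.
- key: Release key, 120 g, standing in the block: steel pin 5 mm thick, 36 mm long, tapered tip; then a collar 16 mm wide, 4 mm thick; then a flat-sided steel handle 14 mm thick (its x), 28 mm wide (its y), 42 mm high, from 40 to 82 mm above the tip. Origin: tip of the pin; z points up the pin to the handle.
- block: Beech counter block 150 mm long (its x) x 70 x 50 mm high, fixed to the counter. Origin: centre of its underside. It has four holes in its top; the key stands in the end one (50 mm towards its -x), a pen and a marker stand in the two at the other end.
- key_hole (a point): Middle of the mouth of the key's hole, on the block's top face: 9 mm wide, 42 mm deep. Fully home, the key's collar rests on the block and the tip is 36 mm below this point.
- jar_a: Filled preserve jar with silver lid, 73 mm wide, 108 mm high, bystander. Origin: centre of its underside.
- jar_b: Another such jar, bystander.
- jar_c: Another such jar, bystander.
- bell: Brass counter bell, 76 mm wide, 54 mm high, bystander. Origin: centre of its underside.
- label_roll: Roll of paper labels, 90 mm wide, 50 mm high, bystander. Origin: centre of its underside.
- pen: White pen 137 mm long standing in the block, bystander, sticks 95 mm out. Origin: its lower tip.
- marker: Grey marker 135 mm long standing in the block, bystander, sticks 93 mm out. Origin: its lower end.

How it is judged:
On the way:
1. the drawer has sprung out by more than 20 mm while the key's pin is in the slot, at least 6 mm below the till's top (value of joint drawer above 0.02 m and z of key in the frame of slot below -0.006 m and horizontal distance between key and slot below 0.022 m), for 0.1 s.
At the end, for the whole second after the job is handed in: The drawer is at rest, pulled out to within 15 mm of its stop; the key stands at rest in its hole in the block, upright within 0.12 rad, its collar within 4 mm of the block and its tip within 6 mm of the hole's axis (value of joint drawer above 0.135 m and velocity of joint drawer between -0.01 and 0.01 m/s and horizontal distance between key and key_hole below 0.006 m and z of key in the frame of key_hole below -0.032 m and angle between key's own z axis and vertical below 0.12 rad and linear speed of key below 0.01 m/s); the robot touches nothing.
It fails at once if the key is forced: its pin presses on the till or its catch with more than 18 N (contact force between key and till above 18 N).
It fails at once if the robot presses on the till or its drawer with more than 30 N (contact force between any of the fingers, the arm and till above 30 N).
It fails at once if a jar, the bell or the label roll is shifted by more than 30 mm, or the pen or marker is lifted or tipped by more than 30 mm (distance of any of jar_a, jar_b, jar_c, bell, label_roll, pen, marker from where it was at the start of the episode above 0.03 m).
It also fails if it takes over 72 s, if anything falls off the work surface, if the arm or the gripper's body presses on something with over 40 N, if the wrist force passes 120 N, or if a joint passes its speed limit or range.

## Robot

A 6-joint arm with a two-finger parallel gripper is mounted at the origin on the work surface. World frame = base frame: x ahead of the robot, y to its left, z up, the work surface at z = 0. Lengths are in m, angles in rad, forces in N, time in s.
With the tool pointing down it reaches from about 0.325 to 0.85 m from the base axis. Payload 4.4 kg.
Tool frame: the origin (TCP) lies midway between the tips of the shut fingers; the grasp point (between the pads) lies 19 mm behind it; z points along the fingers, y is the line along which they close (so a half turn about z gives the same grasp; the last joint's range is limited). The gripper opens to 94 mm and grips with 3 to 60 N. Pads are 16 mm wide; open, the fingers measure 119 mm over their backs; the gripper's body (75 mm by 177 mm) begins 78 mm behind the grasp point.
Start: joints at [-1.464, 0.207, 1.542, -0, 1.393, -0.15], TCP at [0.147, -0.556, 0.205] pointing down, gripper open.
Joint ranges: [-2.73, 2.73], [-0.86, 2.22], [0.23, 2.46], [-1.11, 4.25], [0.08, 2.63], [-2.82, 2.82]. Speed limits (rad/s): [2.79, 2.79, 3.14, 3.14, 3.14, 3.14].

## Interface

Orientations are given as a unit quaternion [x, y, z, w].
In Python, from plant import status, cams, hand_in gives the robot as it stands.
- The arm moves only by the tool apply_moves, never from a script. Its argument "series" is a list of rows, each a list of 4 numbers: the shift along the tool's x, y, z in mm, then the turn about the tool's z in degrees. In form: [[tx, ty, tz, yaw], ...]. A call has 1 to 12 rows; each row is the pose to reach, as a shift and turn from the pose commanded when the call began, along the tool's axes at that moment; what a row does not reach only later rows make up. A row lasts 1/12 s, in which the tool goes at most 41.7 mm and 7.16 degrees, less where a joint would pass 70% of its speed; a pose out of reach is approached as far as the arm can. A call with a gripper value outside its range is refused whole. "gripper" is the opening, from -1 (shut) to 1 (fully open), set as the call begins (left out, the last holds). The fingers move at their own pace and stop on an object; the grip force is fixed at half the most. Time passes only in rows, so rows that repeat a pose let the fingers close. It gives the time, the measured TCP pose, the force, the opening and the grip force at its end, in the units of the state.
- status.get_obs(): the state, without advancing time (a new reading comes with each control period).
- cams.snapshot(name): name is "scene" or "top"; returns the picture (384x512x3 uint8, blue, green, red); there is no depth.
- cams.camera_params(name): a dict with "mtx" (3x3 intrinsics, pixels), "origin" and "attitude" of the camera in the world. Camera axes: x right, y down, z forward; pixel columns grow to the right and rows downward; lengths in m; the calibration is good to about 2 mm. A picture is of the moment at which its call begins. camera_params takes no time and is no camera call.
- hand_in(): hands the job in; it is judged then, once.
The state is a dict: "time": time; "qpos": joint angles; "joint_vel": joint speeds; "tau": joint torques, N m; "position": TCP position; "ee_rot": TCP orientation; "force": force on the tool from outside, world axes, zero at the start; "ft_torque": the same for the moment, N m; "width": opening from 0.0 (shut) to 1.0 (fully open); "grasp_force": force on a finger pad.
Only numpy, scipy, OpenCV 4.12 (cv2) and the standard library are available. Lean on these libraries where they do the work, as an engineer would, in place of code of your own. Each camera call takes 0.05 s, during which the arm holds its last target. There are 200 camera calls.

## Working session

There is one attempt and no reset: what is moved stays moved. The work goes in short steps, Python scripts to look and compute and a tool call to move; the robot and the scene stay as the last step left them, time stands still between calls to the robot, and variables do not carry over. Pictures are saved under pics/ and viewed, at most 11 in all, crops included, and the job is handed in when it is done.

Besides the shell and the picture viewer there is one more tool, called after "Call:" as name(argument=value, ...) on one line, values as JSON. apply_moves: Moves the arm, as the interface text tells. Its arguments: {"type":"object","properties":{"series":{"type":"array","items":{"type":"array","items":{"type":"number"}}},"gripper":{"type":"number"}},"required":["series"]}

```bash
mkdir -p pics; ls; python3 - <<'E'
from plant import status,cams
import cv2,numpy as np
for n in("scene","top"):
    cv2.imwrite(f"pics/{n}0.png",cams.snapshot(n)); print(n,cams.camera_params(n))
o=status.get_obs(); print({k:np.round(v,3) for k,v in o.items()})
E
```

```text
pics
scene {'mtx': array([[459.18718147,   0.        , 249.6409362 ],
       [  0.        , 459.18718147, 184.44568344],
       [  0.        ,   0.        ,   1.        ]]), 'origin': array([ 1.17377055, -0.31241049,  1.22383606]), 'attitude': array([ 0.81221171,  0.52232359, -0.13611107, -0.22127806])}
top {'mtx': array([[377.60716562,   0.        , 252.26525058],
       [  0.        , 377.60716562, 194.24043739],
       [  0.        ,   0.        ,   1.        ]]), 'origin': array([ 0.47704879, -0.01884315,  1.47507274]), 'attitude': array([-0.7021653 ,  0.71104233, -0.03014756,  0.02176715])}
{'time': np.float64(0.1), 'qpos': array([-1.463,  0.207,  1.543,  0.   ,  1.393, -0.151]), 'joint_vel': array([-0.001, -0.002, -0.002,  0.   , -0.   ,  0.   ]), 'tau': array([-0.0000e+00, -3.7186e+01, -2.8229e+01,  7.0000e-02,  3.1000e-02,
       -0.0000e+00]), 'position': array([ 0.147, -0.555,  0.204]), 'ee_rot': array([ 0.992,  0.129,  0.   , -0.001]), 'force': array([ 0.273, -0.785,  0.213]), 'ft_torque': array([ 0.032, -0.037, -0.023]), 'grasp_force': np.float64(0.0), 'width': np.float64(0.998)}
```

View pics/scene0.png

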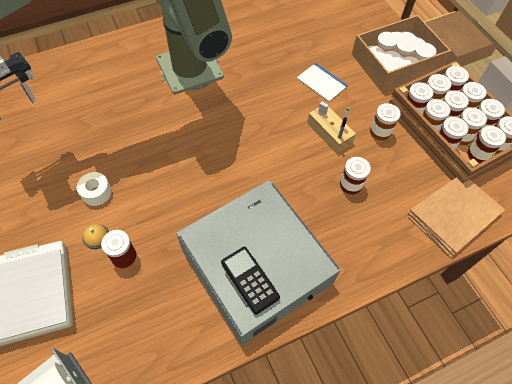

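View pics/top0.png

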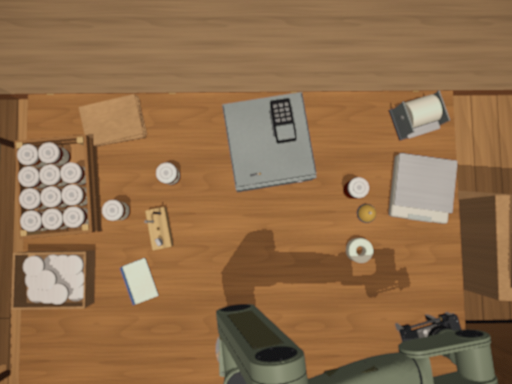

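The scene view shows the till at about (258,260), its slot near (254,204), the block at about (332,128) with the key at its upper-left end, and a jar at (356,172). In the top view the till is at (268,140), the block at (158,228), and the slot near (254,175). Next I'll enlarge the block and slot in both views.

```bash
cat > h.py <<'E'
import numpy as np, cv2
from scipy.spatial.transform import Rotation as R
from plant import status,cams
def cam(n):
    p=cams.camera_params(n); return p["mtx"],np.array(p["origin"]),R.from_quat(p["attitude"]).as_matrix()
def ray(n,uv,z):
    K,o,A=cam(n); d=A@np.linalg.solve(K,[uv[0],uv[1],1.]); return o+d*(z-o[2])/d[2]
def proj(n,P):
    K,o,A=cam(n); c=K@(A.T@(np.asarray(P)-o)); return c[:2]/c[2]
def tri(u1,u2):
    M=[];b=[]
    for n,uv in(("scene",u1),("top",u2)):
        K,o,A=cam(n); d=A@np.linalg.solve(K,[uv[0],uv[1],1.]); d/=np.linalg.norm(d); Q=np.eye(3)-np.outer(d,d); M.append(Q); b.append(Q@o)
    return np.linalg.solve(sum(M),sum(b))
def crop(img,u0,v0,w,h,s): return cv2.resize(img[v0:v0+h,u0:u0+w],None,fx=s,fy=s,interpolation=cv2.INTER_CUBIC)
E
python3 - <<'E'
from h import *
s=cv2.imread("pics/scene0.png");t=cv2.imread("pics/top0.png")
a=np.hstack([crop(s,300,90,66,66,6),crop(s,225,180,66,66,6)])[:300]
b=np.hstack([crop(t,130,195,66,50,6),crop(t,225,160,66,50,6)])
cv2.imwrite("pics/c1.png",np.vstack([crop(s,300,92,66,50,6) if 0 else a[:300],b])[:600])
for c in [(150,207),(165,205),(172,246),(157,250)]: print(ray("top",c,.05).round(4))
for c in [(223,105),(302,93),(315,177),(237,189)]: print(ray("top",c,.112).round(4))
E
```

```text
[0.5383 0.3491 0.05  ]
[0.5451 0.2928 0.05  ]
[0.3915 0.2661 0.05  ]
[0.3774 0.3219 0.05  ]
[0.9079 0.0678 0.112 ]
[ 0.9504 -0.2245  0.112 ]
[ 0.6374 -0.2648  0.112 ]
[0.5969 0.0194 0.112 ]
```

View pics/c1.png

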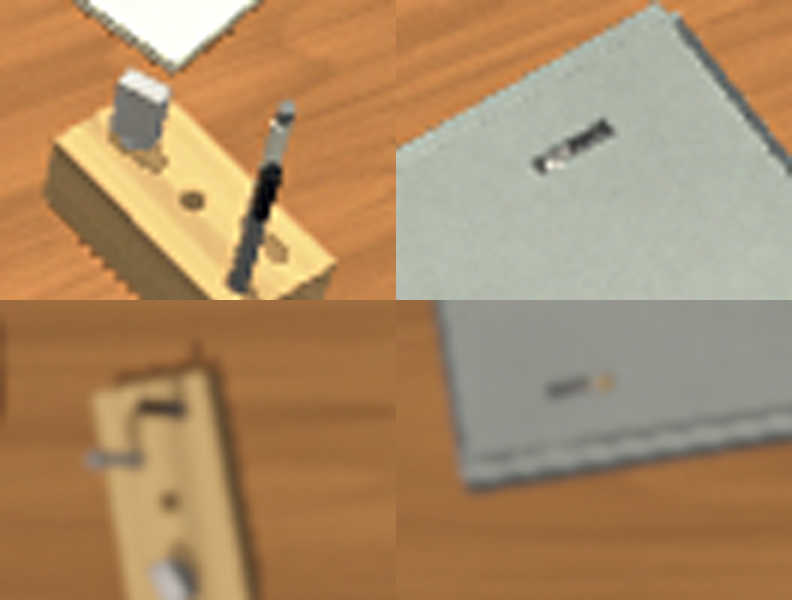

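The crops show, in the scene view, the key's top face around (323.5,104), its hole mouth, and the slot from (248.5,207.7) to (261,201.2). In the top view the slot runs from (250.2,175) to (261,173.5) and the key's top is near (158.7,241.3).

```bash
python3 - <<'E'
from h import *
S=lambda x,y:(x/6+300-.5,y/6+90-.5)
print("key corners");P=[ray("scene",S(*c),.096) for c in[(128,69),(170,85),(161,103),(117,91)]]
for p in P: print(p.round(4))
print("c",np.mean(P,0).round(4), "ang long",[np.degrees(np.arctan2(*(b-a)[1::-1])).round(1) for a,b in zip(P,P[1:]+P[:1])])
print("top key",ray("top",(158.2,240.8),.096).round(4), tri((323,103.7),(158.2,240.8)).round(4))
print("blk",[ray("scene",S(*c),.05).round(4) for c in[(57,140),(335,263)]])
print("midhole",ray("scene",S(192,201),.05).round(4),ray("top",(130+170/6-.5,195+201/6-.5),.05).round(4))
a,b=[ray("scene",c,.112) for c in[(248.2,207.2),(260.8,200.8)]];print("slot s",a.round(4),b.round(4),((a+b)/2).round(4),np.degrees(np.arctan2(*(b-a)[1::-1])))
a,b=[ray("top",c,.112) for c in[(260.5,173.1),(249.8,174.6)]];print("slot t",a.round(4),b.round(4),((a+b)/2).round(4))
# contour of till in both views
for n in("scene","top"):
    im=cv2.imread(f"pics/{n}0.png");h=cv2.cvtColor(im,cv2.COLOR_BGR2HSV)
    m=((h[...,1]<45)&(h[...,2]>90)).astype(np.uint8)
    m=cv2.morphologyEx(m,cv2.MORPH_CLOSE,np.ones((5,5)))
    k,l,st,_=cv2.connectedComponentsWithStats(m)
    i=l[260,220] if n=="scene" else l[150,255]
    c=max(cv2.findContours((l==i).astype(np.uint8),0,2)[0],key=cv2.contourArea)
    q=cv2.approxPolyDP(cv2.convexHull(c),4,True)[:,0]; print(n,st[i],[(tuple(p),ray(n,p,.112).round(3)[:2]) for p in q])
E
```

```text
key corners
[0.3986 0.3052 0.096 ]
[0.4173 0.3202 0.096 ]
[0.426  0.3098 0.096 ]
[0.4094 0.2926 0.096 ]
c [0.4128 0.3069 0.096 ] ang long [np.float64(38.7), np.float64(-50.0), np.float64(-134.0), np.float64(130.5)]
top key [0.4136 0.3068 0.096 ] [0.4134 0.3053 0.0989]
blk [array([0.3948, 0.2709, 0.05  ]), array([0.5279, 0.3657, 0.05  ])]
midhole [0.4611 0.3171 0.05  ] [0.4592 0.3192 0.05  ]
slot s [ 0.6559 -0.0666  0.112 ] [ 0.6522 -0.0269  0.112 ] [ 0.6541 -0.0468  0.112 ] 95.29565092288783
slot t [ 0.6539 -0.0666  0.112 ] [ 0.6489 -0.0276  0.112 ] [ 0.6514 -0.0471  0.112 ]
scene [  177   181   163   164 13644] [((np.int32(268), np.int32(181)), array([0.604, 0.019])), ((np.int32(339), np.int32(271)), array([0.915, 0.067])), ((np.int32(331), np.int32(284)), array([0.937, 0.032])), ((np.int32(242), np.int32(344)), array([ 0.976, -0.229])), ((np.int32(177), np.int32(232)), array([ 0.645, -0.268]))]
top [ 223   93   93   98 7023] [((np.int32(300), np.int32(93)), array([ 0.95 , -0.217])), ((np.int32(315), np.int32(176)), array([ 0.641, -0.265])), ((np.int32(237), np.int32(190)), array([0.593, 0.019])), ((np.int32(223), np.int32(105)), array([0.908, 0.068]))]
```

```bash
cat >> h.py <<'E'
def to(target,yang=None):
    """tx,ty,tz mm and yaw deg from the present pose; yang = wanted world angle of tool y, deg"""
    o=status.get_obs(); M=R.from_quat(o["ee_rot"]).as_matrix(); d=M.T@(np.array(target)-o["position"])*1e3
    a=np.degrees(np.arctan2(M[1,1],M[0,1])); yaw=0 if yang is None else -((yang-a+180)%360-180)
    return np.round([*d,yaw],1)
def st():
    o=status.get_obs(); M=R.from_quat(o["ee_rot"]).as_matrix()
    print("t",round(float(o["time"]),2),"p",np.round(np.array(o["position"])*1e3,1),"yang",np.degrees(np.arctan2(M[1,1],M[0,1])).round(1),"tilt",np.round(M[:,2],3),"F",np.round(o["force"],1),"w",round(float(o["width"]),3),"g",o["grasp_force"],"q6",o["qpos"][5].round(2))
E
python3 - <<'E'
from h import *
st();print(to((.42,-.10,.2),-60),to((.413,.307,.15),-48))
E
```

```text
t 0.1 p [ 146.5 -555.3  204.4] yang -75.2 tilt [-0.     0.002 -1.   ] F [ 0.3 -0.8  0.2] w 0.998 g 0.0 q6 -0.15
[ 380.5 -370.5    5.3  -15.2] [ 477.5 -765.7   56.1  -27.2]
```

Call:
apply_moves(series=[[380,-370,0,-10],[380,-370,0,-15],[380,-370,0,-15],[380,-370,0,-15],[380,-370,0,-15],[380,-370,0,-15],[380,-370,0,-15],[380,-370,0,-15],[380,-370,0,-15],[380,-370,0,-15],[380,-370,0,-15],[380,-370,0,-15]], gripper=1)

```text
time: 1.1
position: [0.4044, -0.1253, 0.2053]
ee_rot: [0.966, 0.257, 0.0, 0.0]
force: [0.6, -0.5, 0.7]
width: 0.998
grasp_force: 0.0
```

```bash
python3 - <<'E'
from h import *
st();print(to((.413,.307,.15),-48))
E
```

```text
t 1.1 p [ 404.4 -125.3  205.3] yang -60.2 tilt [ 0. -0. -1.] F [ 0.6 -0.5  0.7] w 0.998 g 0.0 q6 0.55
[ 222.1 -371.    55.3  -12.2]
```

Call:
apply_moves(series=[[222,-371,0,-12],[222,-371,0,-12],[222,-371,0,-12],[222,-371,0,-12],[222,-371,0,-12],[222,-371,0,-12],[222,-371,20,-12],[222,-371,40,-12],[222,-371,55,-12],[222,-371,55,-12],[222,-371,55,-12],[222,-371,55,-12]], gripper=0)

```text
time: 2.1
position: [0.4101, 0.3078, 0.1475]
ee_rot: [0.933, 0.359, -0.002, -0.0]
force: [-0.0, -1.1, -0.9]
width: 0.5
grasp_force: 0.0
```

```bash
python3 - <<'E'
from h import *
st();print(to((.413,.307,.06),-48))
s=cams.snapshot("scene");t=cams.snapshot("top");cv2.imwrite("pics/s2.png",s);cv2.imwrite("pics/t2.png",t)
cv2.imwrite("pics/c2.png",np.hstack([crop(s,285,60,66,80,6),crop(t,130,195,66,80,6)]))
E
```

```text
t 2.1 p [410.1 307.8 147.5] yang -48.0 tilt [-0.005 -0.001 -1.   ] F [-0.  -1.1 -0.9] w 0.5 g 0.0 q6 1.31
[ 2.   2.8 87.4  0. ]
```

View pics/c2.png

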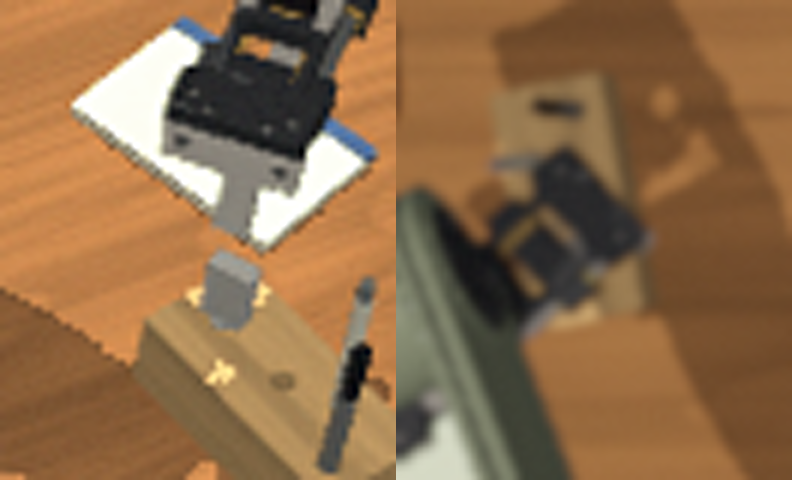

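The crop shows the fingers above the key and lined up with its flats: the finger is at about (240,200) in the crop, with the key below it at (232,290). Going down to grip.

Call:
apply_moves(series=[[2,3,20,0],[2,3,45,0],[2,3,70,0],[2,3,87,0],[2,3,87,0],[2,3,87,0]])

```text
time: 2.7
position: [0.4159, 0.3025, 0.0634]
ee_rot: [0.935, 0.356, -0.001, 0.0]
force: [-0.1, -0.4, 0.0]
width: 0.497
grasp_force: 0.0
```

Call:
apply_moves(series=[[0,0,0,0],[0,0,0,0],[0,0,0,0],[0,0,0,0],[0,0,0,0],[0,0,0,0],[0,0,0,0],[0,0,0,0]], gripper=-1)

```text
time: 3.37
position: [0.4139, 0.3071, 0.0636]
ee_rot: [0.934, 0.356, -0.001, -0.003]
force: [-5.5, 9.5, 0.1]
width: 0.149
grasp_force: 29.9
```

```bash
python3 - <<'E'
from h import *
st()
E
```

```text
t 3.37 p [413.9 307.1  63.6] yang -48.3 tilt [-0.004  0.006 -1.   ] F [-5.5  9.5  0.1] w 0.149 g 29.92555171251297 q6 1.3
```

The key is gripped, but the arm is loaded sideways by about 11 N. I'll relieve that first to get a clean home pose.

Call:
apply_moves(series=[[1,-3,0,0],[1,-5,0,0],[1,-5,0,0],[1,-5,0,0]])

```text
time: 3.7
position: [0.4135, 0.3081, 0.0634]
ee_rot: [0.934, 0.357, -0.0, 0.0]
force: [0.6, 0.1, -0.5]
width: 0.147
grasp_force: 30.0
```

```bash
python3 - <<'E'
from h import *
st()
E
```

```text
t 3.7 p [413.5 308.1  63.4] yang -48.2 tilt [ 0.    -0.001 -1.   ] F [ 0.6  0.1 -0.5] w 0.147 g 29.988901019096375 q6 1.31
```

Call:
apply_moves(series=[[0,0,-10,0],[0,0,-25,0],[0,0,-45,0],[0,0,-70,0],[0,0,-100,0],[0,0,-130,0],[0,0,-140,0],[0,0,-140,0]])

```text
time: 4.37
position: [0.416, 0.3093, 0.2076]
ee_rot: [0.934, 0.356, 0.004, -0.0]
force: [-0.0, 1.1, -0.5]
width: 0.143
grasp_force: 30.0
```

```bash
python3 - <<'E'
from h import *
st()
th=np.radians(8.3);ey=np.array([-np.sin(th),np.cos(th),0])
slot=np.array([.653,-.047,.112]); start=slot+.016*ey
print(start, to(start+[0,0,.05+.03],-81.7))
E
```

```text
t 4.37 p [416.  309.3 207.6] yang -48.2 tilt [ 0.008  0.004 -1.   ] F [-0.   1.1 -0.5] w 0.143 g 29.995573461055756 q6 1.31
[ 0.6506903  -0.03116759  0.112     ] [-51.8 410.3  16.2  33.5]
```

Call:
apply_moves(series=[[-2,15,0,2],[-6,45,0,6],[-11,85,0,10],[-16,125,0,14],[-21,165,0,18],[-26,205,0,22],[-31,245,0,26],[-36,285,0,29],[-41,325,0,32],[-46,362,0,34],[-50,390,0,34],[-52,405,0,34]])

```text
time: 5.37
position: [0.6444, -0.0319, 0.2003]
ee_rot: [0.998, 0.066, -0.002, 0.0]
force: [-0.0, -0.0, -0.5]
width: 0.151
grasp_force: 30.0
```

Call:
apply_moves(series=[[0,4,0,0],[0,4,5,0],[0,4,10,0],[0,4,10,0],[0,4,10,0],[0,4,10,0]])

```text
time: 5.87
position: [0.6445, -0.0308, 0.1935]
ee_rot: [0.998, 0.069, -0.0, -0.0]
force: [-0.5, -0.4, -0.1]
width: 0.148
grasp_force: 30.0
```

```bash
python3 - <<'E'
from h import *
s=cams.snapshot("scene");t=cams.snapshot("top");cv2.imwrite("pics/s3.png",s);cv2.imwrite("pics/t3.png",t)
st()
cv2.imwrite("pics/c3.png",np.hstack([crop(s,220,140,66,90,6),crop(t,225,140,66,90,6)]))
E
```

```text
t 5.97 p [645.  -31.4 194. ] yang -82.2 tilt [ 0.001 -0.    -1.   ] F [ 0.9 -0.  -0.5] w 0.147 g 29.995544850826263 q6 1.25
```

View pics/c3.png

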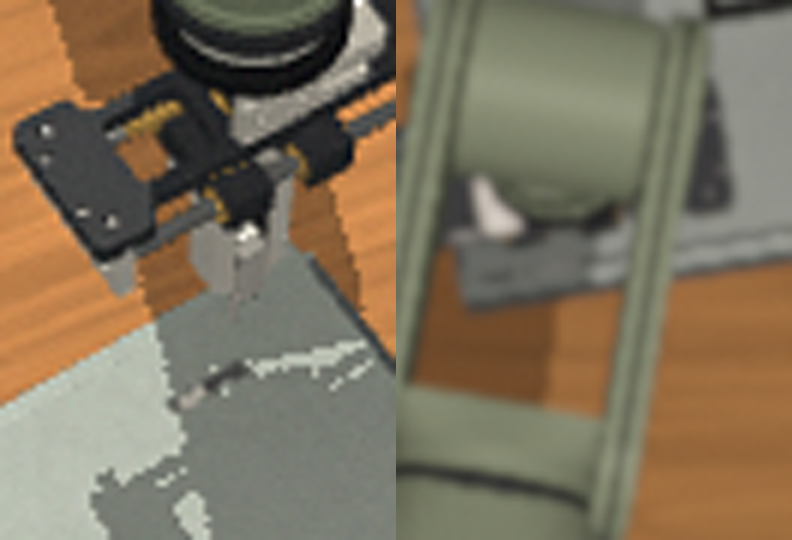

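The scene crop shows the pin hanging from the grip, with its tip near crop (238,313), or pixel (259,192). The slot runs in shadow from (249,206.5) to (260,201), and the top view is blocked by the arm. I'll measure the tip and slot in the same camera.

```bash
python3 - <<'E'
from h import *
o=status.get_obs();p=np.array(o["position"]);tip=p-[0,0,.0494]
print("pred tip px",proj("scene",tip).round(2),"pred collar px",proj("scene",tip+[0,0,.036]).round(2), "handle top",proj("scene",tip+[0,0,.082]).round(2))
for n,(u0,v0,w,h) in(("scene",(245,197,20,15)),("top",(246,169,20,9))):
    g=cv2.cvtColor(cv2.imread(f"pics/{n}0.png"),cv2.COLOR_BGR2GRAY).astype(float)[v0:v0+h,u0:u0+w]
    med=np.median(g); wt=np.abs(g-med); wt[wt<18]=0
    v,u=np.mgrid[v0:v0+h,u0:u0+w]; c=np.array([(u*wt).sum(),(v*wt).sum()])/wt.sum()
    print(n,"centroid",c.round(2),ray(n,c,.112).round(4))
    if n=="scene":
        print(g.astype(int))
g=cv2.cvtColor(cv2.imread("pics/s3.png"),cv2.COLOR_BGR2GRAY)
print(g[176:198,250:270])
im=cv2.imread("pics/s3.png"); cv2.imwrite("pics/c4.png",crop(im,238,165,50,50,11))
E
```

```text
pred tip px [258.52 193.52] pred collar px [258.89 186.86] handle top [259.39 177.83]
scene centroid [254.82 203.47] [ 0.6529 -0.0453  0.112 ]
[[179 181 177 179 182 182 182 180 175 178 178 179 178 178 178 177 178 179
  177 178]
 [178 179 177 178 181 184 181 178 179 175 180 179 175 179 177 177 177 179
  179 178]
 [180 179 182 182 179 182 180 181 176 176 178 178 178 178 157 173 178 177
  177 177]
 [184 180 180 181 181 178 181 181 177 178 181 179 161 125  76 156 180 180
  176 178]
 [182 183 181 179 183 179 180 181 181 183 185 166 109  76  62  79 154 180
  178 180]
 [183 179 180 180 178 178 182 182 184 165 120  77  63  96 101 106 146 180
  180 178]
 [180 179 182 186 181 178 182 167 119  75  62  59 100 117 142 179 182 179
  178 180]
 [180 182 180 180 182 165 134 135 131  66  97 104 140 181 182 181 179 181
  179 179]
 [182 181 181 181 164 134 119 152 161 109 143 164 184 182 182 178 178 179
  180 181]
 [182 184 166 115 104 156 151 154 153 169 182 181 181 180 178 179 176 181
  180 178]
 [179 183 156  91  92 236 205 216 188 184 182 181 179 180 178 177 177 179
  179 176]
 [181 185 190 145 101 
[... 1544 characters left out ...]
 121 119
  119 122]
 [104 125 123 124 123 121 117 117 121 119 108 120 123 121 115 118 118 120
  120 119]
 [122 122 122 123 118 118 118 115 118 117 120 120 119 120 119 119 120 123
  119 121]
 [122 122 121 116 119 122 119 119 121 115 120 120 118 117 117 119 119 120
  119 120]
 [122 121 120 120 120 122 121 122 118 112 116 120 116 120 117 118 121 118
  119 121]
 [120 119 120 118 120 122 119 121 119 119 118 118 117 119 118 122 120 120
  119 123]
 [123 121 120 121 118 118 121 120 121 120 116 118 117 118 120 119 122 120
  121 121]
 [123 121 122 121 120 121 119 118 122 120 119 121 119 121 116 120 121 119
  121 123]
 [124 122 118 117 117 120 120 120 120 120 120 119 121 122 122 121 118 119
  117 121]]
```

View pics/c4.png

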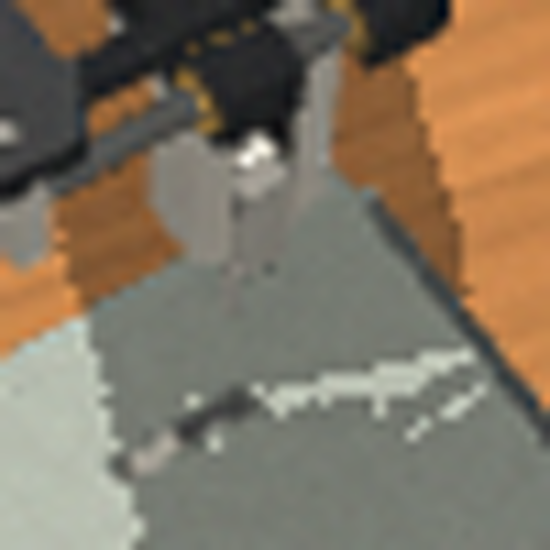

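The pin is too low in contrast to measure to 1 mm, so I'll go to the estimated slot start and feel gently for the slot.

Call:
apply_moves(series=[[5,2,5,0],[5,2,15,0],[5,2,23,0],[5,2,27,0],[5,2,27,0],[5,2,27,0],[5,2,27,0]])

```text
time: 6.55
position: [0.6503, -0.0337, 0.1665]
ee_rot: [0.998, 0.068, 0.0, -0.0]
force: [0.9, -0.4, -1.1]
width: 0.146
grasp_force: 30.0
```

```bash
python3 - <<'E'
from h import *
st()
g=cams.snapshot("scene"); cv2.imwrite("pics/s5.png",g); cv2.imwrite("pics/c5.png",crop(g,235,170,50,50,11))
E
```

```text
t 6.55 p [650.3 -33.7 166.5] yang -82.2 tilt [ 0.  0. -1.] F [ 0.9 -0.4 -1.1] w 0.146 g 29.995621740818024 q6 1.25
```

View pics/c5.png

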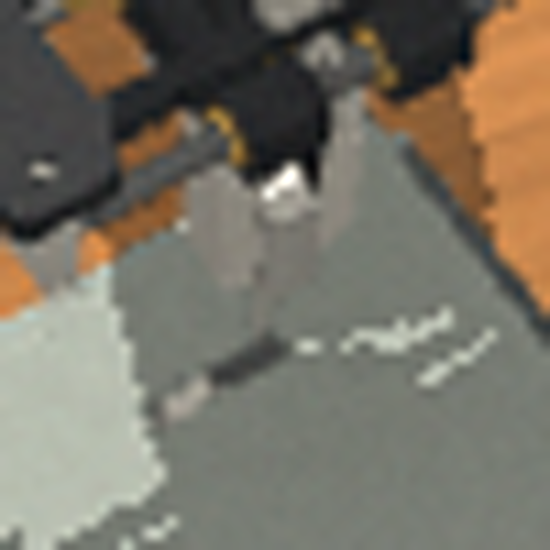

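The crop shows the key just above the top face, with the pin near crop (265,305). The slot runs from (160,405) to (290,340), so the pin is over its left part. Lowering to feel.

Call:
apply_moves(series=[[0,0,2,0],[0,0,4,0],[0,0,5,0],[0,0,6,0],[0,0,7,0],[0,0,7,0]])

```text
time: 7.1
position: [0.6501, -0.0335, 0.1592]
ee_rot: [0.998, 0.068, -0.0, -0.0]
force: [0.7, 0.5, -0.2]
width: 0.145
grasp_force: 30.0
```

```bash
python3 - <<'E'
from h import *
st(); print(proj("scene",np.array(status.get_obs()["position"])-[0,0,.0494]))
E
```

```text
t 7.1 p [650.1 -33.5 159.2] yang -82.2 tilt [-0.  0. -1.] F [ 0.7  0.5 -0.2] w 0.145 g 29.995656609535217 q6 1.25
[258.26578122 201.44899261]
```

Call:
apply_moves(series=[[0,0,1,0],[0,0,2,0],[0,0,3,0],[0,0,3,0]])

```text
time: 7.43
position: [0.6505, -0.0336, 0.1564]
ee_rot: [0.998, 0.068, 0.0, 0.0]
force: [1.7, -0.6, -0.6]
width: 0.145
grasp_force: 30.0
```

Call:
apply_moves(series=[[0,0,1,0],[0,0,2,0],[0,0,3,0],[0,0,3,0]])

```text
time: 7.77
position: [0.6508, -0.0336, 0.1535]
ee_rot: [0.998, 0.068, 0.001, 0.0]
force: [2.3, 1.2, -1.2]
width: 0.144
grasp_force: 30.0
```

The pin is in the slot, with a slight push toward +x from its front edge. I'll shift 1 mm that way and continue.

Call:
apply_moves(series=[[1,0,0,0],[1,0,1,0],[1,0,2,0],[1,0,2,0]])

```text
time: 8.1
position: [0.6513, -0.0335, 0.1523]
ee_rot: [0.998, 0.068, 0.0, 0.0]
force: [-1.3, -0.1, 3.9]
width: 0.147
grasp_force: 30.0
```

Call:
apply_moves(series=[[0,0,1,0],[0,0,2,0],[0,0,2,0]])

```text
time: 8.35
position: [0.6516, -0.0335, 0.1517]
ee_rot: [0.998, 0.068, 0.001, 0.0]
force: [-2.2, 0.3, 8.6]
width: 0.145
grasp_force: 30.0
```

Contact on the cover plate. I'll reduce the preload and feel rightwards.

Call:
apply_moves(series=[[0,0,-2.5,0],[0,1,-2.5,0],[0,2,-2.5,0],[0,2,-2.5,0]])

```text
time: 8.68
position: [0.6516, -0.0348, 0.1522]
ee_rot: [0.998, 0.068, 0.0, -0.001]
force: [-1.0, 2.5, 5.5]
width: 0.146
grasp_force: 30.0
```

Call:
apply_moves(series=[[0,0.7,0,0],[0,1.4,0,0],[0,2,0,0],[0,2,0,0]])

```text
time: 9.02
position: [0.652, -0.0375, 0.1522]
ee_rot: [0.998, 0.068, 0.0, 0.0]
force: [0.1, 3.1, 4.1]
width: 0.146
grasp_force: 30.0
```

Call:
apply_moves(series=[[0,0.7,0,0],[0,1.4,0,0],[0,2,0,0],[0,2,0,0]])

```text
time: 9.35
position: [0.6523, -0.0395, 0.1522]
ee_rot: [0.998, 0.068, 0.0, 0.0]
force: [-0.7, 3.1, 5.1]
width: 0.142
grasp_force: 30.0
```

Call:
apply_moves(series=[[0,0.7,-0.5,0],[0,1.4,-0.5,0],[0,2,-0.5,0],[0,2,-0.5,0]])

```text
time: 9.68
position: [0.6524, -0.0417, 0.1523]
ee_rot: [0.998, 0.068, 0.0, 0.0]
force: [0.2, 2.2, 3.4]
width: 0.143
grasp_force: 30.0
```

Call:
apply_moves(series=[[0,0.7,0,0],[0,1.4,0,0],[0,2,0,0],[0,2,0,0]])

```text
time: 10.02
position: [0.6526, -0.0436, 0.1524]
ee_rot: [0.998, 0.068, 0.0, 0.0]
force: [0.9, 2.1, 3.5]
width: 0.145
grasp_force: 30.0
```

Call:
apply_moves(series=[[0,0.7,0,0],[0,1.4,0,0],[0,2,0,0],[0,2,0,0]])

```text
time: 10.35
position: [0.6529, -0.0457, 0.1524]
ee_rot: [0.998, 0.068, 0.0, 0.0]
force: [0.6, 1.3, 2.2]
width: 0.148
grasp_force: 30.0
```

Call:
apply_moves(series=[[0,0.7,0.5,0],[0,1.4,0.5,0],[0,2,0.5,0],[0,2,0.5,0]])

```text
time: 10.68
position: [0.6532, -0.0481, 0.1513]
ee_rot: [0.998, 0.068, -0.0, 0.001]
force: [2.9, 0.9, 0.2]
width: 0.148
grasp_force: 30.0
```

Call:
apply_moves(series=[[0,0.7,0.3,0],[0,1.4,0.3,0],[0,2,0.3,0],[0,2,0.3,0]])

```text
time: 11.02
position: [0.6533, -0.0493, 0.1512]
ee_rot: [0.998, 0.068, -0.0, -0.0]
force: [2.1, 1.2, -2.1]
width: 0.148
grasp_force: 30.0
```

The pin dropped at y ≈ -48: this is the gap. Going deeper gently.

Call:
apply_moves(series=[[0.5,1,0,0],[0.5,1,1,0],[0.5,1,2,0],[0.5,1,2,0]])

```text
time: 11.35
position: [0.6538, -0.0508, 0.1494]
ee_rot: [0.998, 0.068, -0.0, 0.0]
force: [1.7, -0.2, -0.7]
width: 0.146
grasp_force: 30.0
```

Call:
apply_moves(series=[[0,0,1,0],[0,0,2,0],[0,0,3,0],[0,0,3,0]])

```text
time: 11.68
position: [0.6537, -0.0503, 0.1462]
ee_rot: [0.998, 0.068, -0.0, 0.0]
force: [0.6, 0.4, -1.2]
width: 0.145
grasp_force: 30.0
```

Call:
apply_moves(series=[[0,1,0,0],[0,2,0,0],[0,3,0,0],[0,3,0,0]])

```text
time: 12.02
position: [0.6542, -0.0535, 0.1465]
ee_rot: [0.998, 0.068, -0.0, 0.0]
force: [0.6, 0.1, -1.0]
width: 0.148
grasp_force: 30.0
```

Call:
apply_moves(series=[[0,1,0,0],[0,2,0,0],[0,2,0,0]])

```text
time: 12.27
position: [0.6545, -0.0549, 0.1466]
ee_rot: [0.998, 0.068, -0.0, -0.0]
force: [0.0, 0.9, -1.0]
width: 0.147
grasp_force: 30.0
```

Call:
apply_moves(series=[[0,1,0,0],[0,2,0,0],[0,2,0,0]])

```text
time: 12.52
position: [0.6546, -0.0558, 0.1465]
ee_rot: [0.998, 0.068, -0.0, -0.001]
force: [-1.8, 5.3, -0.3]
width: 0.148
grasp_force: 30.0
```

Tab met. Pressing on in small steps.

Call:
apply_moves(series=[[0,1,0,0],[-0.3,1.5,0,0],[-0.3,1.5,0,0]])

```text
time: 12.77
position: [0.6548, -0.0574, 0.1465]
ee_rot: [0.998, 0.068, 0.0, -0.001]
force: [0.5, 4.8, -1.4]
width: 0.148
grasp_force: 30.0
```

Call:
apply_moves(series=[[0,1,0,0],[-0.3,1.5,0,0],[-0.3,1.5,0,0]])

```text
time: 13.02
position: [0.6549, -0.0588, 0.1464]
ee_rot: [0.998, 0.068, 0.0, -0.001]
force: [0.3, 5.1, -1.4]
width: 0.147
grasp_force: 30.0
```

Call:
apply_moves(series=[[0,0.5,0,0],[0,1,0,0],[0,1,0,0]])

```text
time: 13.27
position: [0.655, -0.0596, 0.1463]
ee_rot: [0.998, 0.068, 0.0, -0.001]
force: [0.4, 5.5, -2.2]
width: 0.147
grasp_force: 30.0
```

Call:
apply_moves(series=[[0,0.5,0,0],[0,1,0,0],[0,1,0,0]])

```text
time: 13.52
position: [0.6552, -0.0606, 0.1462]
ee_rot: [0.998, 0.068, 0.0, -0.001]
force: [1.5, 4.8, -2.1]
width: 0.147
grasp_force: 30.0
```

```bash
python3 - <<'E'
from h import *
a=cv2.imread("pics/s5.png").astype(int);s=cams.snapshot("scene");cv2.imwrite("pics/s6.png",s);st()
# drawer front appears in strip in front of till between (180,232)-(268,181): count grey pixels 5..40mm ahead of front face
h=cv2.cvtColor(s,cv2.COLOR_BGR2HSV)
th=np.radians(8.3);ex=np.array([np.cos(th),np.sin(th),0]);ey=np.array([-np.sin(th),np.cos(th),0]);f=np.array([.625,-.1245,.106])
for d in(.01,.02,.04,.06,.08,.09): print(d,[tuple(h[int(v),int(u)]) for u,v in [proj("scene",f-d*ex+y*ey).round() for y in(-.12,-.1,-.08)]])
E
```

```text
t 13.57 p [655.2 -60.9 146.2] yang -82.2 tilt [ 0.     0.002 -1.   ] F [ 1.5  5.3 -2. ] w 0.148 g 29.995212256908417 q6 1.21
0.01 [(np.uint8(14), np.uint8(152), np.uint8(200)), (np.uint8(14), np.uint8(162), np.uint8(191)), (np.uint8(14), np.uint8(160), np.uint8(179))]
0.02 [(np.uint8(14), np.uint8(158), np.uint8(190)), (np.uint8(14), np.uint8(161), np.uint8(192)), (np.uint8(14), np.uint8(156), np.uint8(194))]
0.04 [(np.uint8(14), np.uint8(155), np.uint8(210)), (np.uint8(14), np.uint8(154), np.uint8(202)), (np.uint8(14), np.uint8(159), np.uint8(205))]
0.06 [(np.uint8(14), np.uint8(155), np.uint8(204)), (np.uint8(14), np.uint8(157), np.uint8(198)), (np.uint8(14), np.uint8(152), np.uint8(198))]
0.08 [(np.uint8(13), np.uint8(160), np.uint8(185)), (np.uint8(14), np.uint8(154), np.uint8(200)), (np.uint8(14), np.uint8(159), np.uint8(197))]
0.09 [(np.uint8(14), np.uint8(153), np.uint8(200)), (np.uint8(14), np.uint8(158), np.uint8(200)), (np.uint8(14), np.uint8(159), np.uint8(200))]
```

Still shut (wood in front of the case). A little further.

Call:
apply_moves(series=[[0,0.5,0,0],[0,1,0,0],[0,1,0,0]])

```text
time: 13.82
position: [0.6553, -0.0618, 0.1461]
ee_rot: [0.998, 0.068, 0.0, -0.001]
force: [0.4, 5.1, -1.5]
width: 0.142
grasp_force: 30.0
```

```bash
cat >> h.py <<'E'
def drawer(name):
    s=cams.snapshot("scene");cv2.imwrite(name,s);h=cv2.cvtColor(s,cv2.COLOR_BGR2HSV)
    th=np.radians(8.3);ex=np.array([np.cos(th),np.sin(th),0]);ey=np.array([-np.sin(th),np.cos(th),0]);f=np.array([.625,-.1245,.106])
    print("sat along -x at d mm:",[(int(d*1e3),[int(h[int(v),int(u),1]) for u,v in [proj("scene",f-d*ex+y*ey).round() for y in(-.12,-.1)]]) for d in np.arange(.01,.19,.01)])
E
python3 - <<'E'
from h import *
st();drawer("pics/s7.png")
E
```

```text
t 13.82 p [655.3 -61.8 146.1] yang -82.2 tilt [ 0.     0.002 -1.   ] F [ 0.4  5.1 -1.5] w 0.142 g 29.995512664318085 q6 1.21
sat along -x at d mm: [(10, [19, 21]), (20, [21, 16]), (30, [21, 19]), (40, [21, 20]), (50, [104, 89]), (60, [156, 156]), (69, [155, 157]), (80, [157, 158]), (90, [157, 157]), (99, [157, 156]), (110, [155, 159]), (120, [158, 156]), (130, [159, 160]), (140, [155, 156]), (150, [161, 154]), (160, [155, 155]), (170, [157, 158]), (180, [157, 159])]
```

The drawer has sprung out. I'll hold briefly, back off left and lift out.

Call:
apply_moves(series=[[0,0,0,0],[0,0,0,0],[0,0,0,0],[0,-3,0,0],[0,-6,0,0],[0,-8,0,0],[0,-8,-2,0],[0,-8,-6,0],[0,-8,-12,0],[0,-8,-20,0],[0,-8,-35,0],[0,-8,-50,0]])

```text
time: 14.87
position: [0.6533, -0.056, 0.1975]
ee_rot: [0.998, 0.068, -0.001, 0.0]
force: [1.8, -1.0, -0.6]
width: 0.148
grasp_force: 30.0
```

```bash
python3 - <<'E'
from h import *
st();drawer("pics/s8.png"); print(to((.4135,.3081,.20),-48.2))
E
```

```text
t 14.87 p [653.3 -56.  197.5] yang -82.3 tilt [-0.002 -0.001 -1.   ] F [ 1.8 -1.  -0.6] w 0.148 g 29.99755561351776 q6 1.22
sat along -x at d mm: [(10, [159, 146]), (20, [64, 18]), (30, [23, 15]), (40, [16, 18]), (50, [16, 21]), (60, [18, 13]), (69, [17, 17]), (80, [17, 14]), (90, [157, 159]), (99, [157, 157]), (110, [156, 155]), (120, [155, 156]), (130, [159, 158]), (140, [154, 157]), (150, [158, 155]), (160, [157, 155]), (170, [156, 157]), (180, [156, 156])]
[-1.909e+02 -3.939e+02 -1.000e-01 -3.410e+01]
```

Call:
apply_moves(series=[[-7,-15,0,-2],[-21,-44,0,-6],[-39,-80,0,-10],[-57,-118,0,-14],[-75,-156,0,-18],[-93,-193,0,-22],[-112,-231,0,-26],[-130,-269,0,-30],[-150,-307,0,-33],[-168,-345,0,-34],[-182,-375,0,-34],[-190,-392,0,-34]])

```text
time: 15.92
position: [0.4104, 0.3098, 0.1974]
ee_rot: [0.934, 0.358, 0.0, -0.0]
force: [0.4, -0.8, -0.8]
width: 0.147
grasp_force: 30.0
```

Call:
apply_moves(series=[[0,0,0,0],[0,0,20,0],[0,0,45,0],[0,0,70,0],[0,0,75,0],[0,0,75,0],[0,0,75,0],[0,0,75,0]])

```text
time: 16.58
position: [0.4146, 0.3077, 0.1236]
ee_rot: [0.934, 0.356, 0.002, -0.0]
force: [-0.5, -0.6, -1.1]
width: 0.145
grasp_force: 30.0
```

```bash
python3 - <<'E'
from h import *
st();print(to((.4135,.3081,.1034),-48.2))
s=cams.snapshot("scene");t=cams.snapshot("top");cv2.imwrite("pics/s9.png",s)
st();print(proj("scene",(.4135,.3081,.05)),proj("scene",np.array(status.get_obs()["position"])-[0,0,.0494]))
cv2.imwrite("pics/c9.png",crop(s,295,75,50,50,11))
E
```

```text
t 16.58 p [414.6 307.7 123.6] yang -48.3 tilt [ 0.003  0.001 -1.   ] F [-0.5 -0.6 -1.1] w 0.145 g 29.997475147247314 q6 1.31
[-0.6 -1.1 20.2 -0.1]
t 16.68 p [414.4 307.9 123.6] yang -48.2 tilt [ 0.003  0.001 -1.   ] F [ 0.2  0.3 -0.5] w 0.148 g 29.997514486312866 q6 1.31
[321.80491733 113.26406513] [322.97739745 108.69068361]
```

View pics/c9.png

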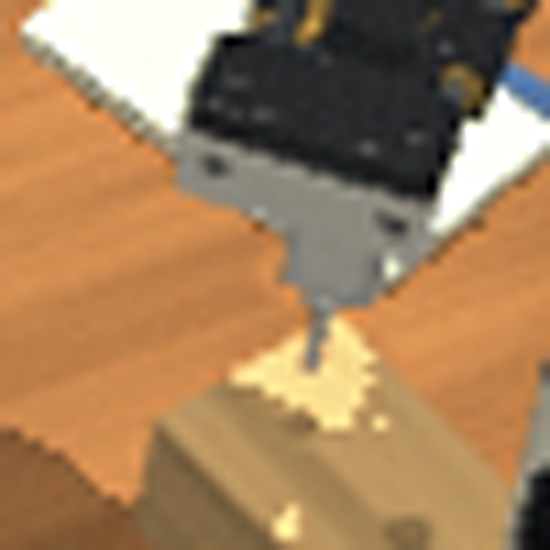

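The crop shows the pin tip at about pixel (322.8,108.1), where the recorded grip predicts (323.0,108.7), so the key has not slipped. The hole is just below, around (321.5,113). Lowering at the recorded home pose while watching the force.

Call:
apply_moves(series=[[-0.5,-0.5,6,0],[-0.5,-0.5,14,0],[-0.5,-0.5,20,0],[-0.5,-0.5,23,0],[-0.5,-0.5,26,0],[-0.5,-0.5,26,0]])

```text
time: 17.18
position: [0.4116, 0.3073, 0.0947]
ee_rot: [0.934, 0.357, -0.001, -0.0]
force: [0.4, 0.5, -1.6]
width: 0.142
grasp_force: 30.0
```

Call:
apply_moves(series=[[0,0,3,0],[0,0,6,0],[0,0,6,0]])

```text
time: 17.43
position: [0.4121, 0.3076, 0.0892]
ee_rot: [0.934, 0.356, 0.0, -0.0]
force: [0.6, 1.2, -0.5]
width: 0.145
grasp_force: 30.0
```

The pin is in the hole. Continuing down.

Call:
apply_moves(series=[[1,0.5,4,0],[1,0.5,9,0],[1,0.5,14,0],[1,0.5,18,0],[1,0.5,22,0],[1,0.5,22,0]])

```text
time: 17.93
position: [0.4126, 0.3076, 0.0665]
ee_rot: [0.934, 0.356, -0.001, -0.0]
force: [0.7, -0.4, -0.8]
width: 0.144
grasp_force: 30.0
```

Call:
apply_moves(series=[[0,0,1.5,0],[0,0,3,0],[0,0,4,0],[0,0,5,0],[0,0,5,0]])

```text
time: 18.35
position: [0.4133, 0.3078, 0.0629]
ee_rot: [0.934, 0.357, 0.0, 0.0]
force: [-0.4, -0.1, 0.7]
width: 0.149
grasp_force: 30.0
```

Call:
apply_moves(series=[[0,0,1,0],[0,0,2,0],[0,0,2,0]])

```text
time: 18.6
position: [0.4134, 0.3079, 0.0628]
ee_rot: [0.934, 0.357, -0.0, 0.0]
force: [-6.1, -2.9, 12.9]
width: 0.147
grasp_force: 30.0
```

Seated on the collar. I'll relax, release and lift.

Call:
apply_moves(series=[[0,0,-2,0],[0,0,-2,0]])

```text
time: 18.77
position: [0.4138, 0.3081, 0.0633]
ee_rot: [0.934, 0.357, 0.001, -0.0]
force: [0.4, 0.0, -1.5]
width: 0.149
grasp_force: 30.0
```

Call:
apply_moves(series=[[0,0,0,0],[0,0,0,0],[0,0,0,0],[0,0,0,0],[0,0,-5,0],[0,0,-15,0],[0,0,-40,0],[0,0,-80,0],[0,0,-120,0],[0,0,-140,0],[0,0,-140,0],[0,0,-140,0]], gripper=0)

```text
time: 19.77
position: [0.4144, 0.3084, 0.2052]
ee_rot: [0.934, 0.357, 0.003, -0.0]
force: [0.2, 1.0, -0.1]
width: 0.503
grasp_force: 0.0
```

```bash
python3 - <<'E'
from h import *
th=np.radians(8.3);ex=np.array([np.cos(th),np.sin(th),0]);ey=np.array([-np.sin(th),np.cos(th),0])
st();f=np.array([.654,-.047,0])-.07*ey-.045*ex;print("front mid",f)
hook=f-.04*ex; print(hook,to([*hook[:2],.2],-81.7), to([*hook[:2],.085],-81.7))
s=cams.snapshot("scene");cv2.imwrite("pics/s10.png",s);cv2.imwrite("pics/c10.png",np.hstack([crop(s,295,80,66,66,6),crop(s,170,160,110,132,3)]))
E
```

```text
t 19.77 p [414.4 308.4 205.2] yang -48.2 tilt [ 0.005  0.002 -1.   ] F [ 0.2  1.  -0.1] w 0.503 g 0.0 q6 1.31
front mid [ 0.61957627 -0.12276283  0.        ]
[ 0.57999524 -0.12853708  0.        ] [-167.7  436.2    5.    33.5] [-168.2  436.   120.    33.5]
```

View pics/c10.png

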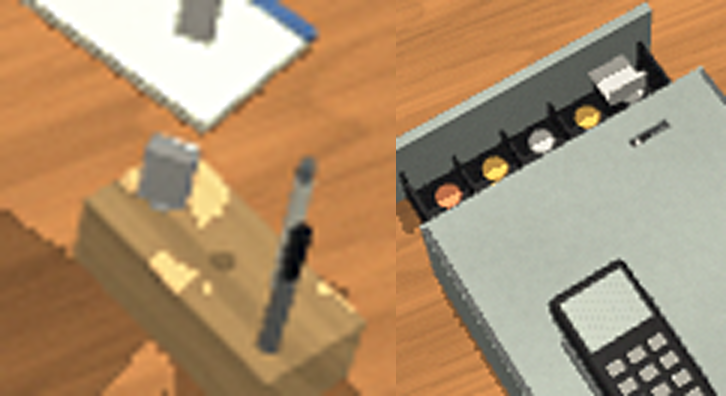

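The key stands upright with its collar on the block, and the drawer is open with a clear gap behind its panel. Moving to hook it with shut fingers.

Call:
apply_moves(series=[[-8,20,0,3],[-22,55,0,8],[-37,95,0,13],[-52,135,0,18],[-67,175,0,23],[-82,215,0,28],[-97,252,0,33],[-112,290,0,33],[-127,328,0,33],[-142,366,0,33],[-155,402,0,33],[-168,436,0,33]], gripper=-1)

```text
time: 20.82
position: [0.5771, -0.1311, 0.1998]
ee_rot: [0.997, 0.076, -0.002, -0.001]
force: [-0.6, 1.1, -0.1]
width: 0.005
grasp_force: 0.0
```

Call:
apply_moves(series=[[0,0,0,0],[0,0,0,0],[0,0,10,0],[0,0,30,0],[0,0,50,0],[0,0,60,0],[0,0,60,0]])

```text
time: 21.4
position: [0.575, -0.1265, 0.1383]
ee_rot: [0.997, 0.077, -0.004, -0.002]
force: [-0.8, -0.3, 0.1]
width: 0.007
grasp_force: 0.0
```

```bash
python3 - <<'E'
from h import *
st();print(to((.580,-.1285,.083),-81.7));drawer("pics/s11.png");s=cv2.imread("pics/s11.png");cv2.imwrite("pics/c11.png",crop(s,165,145,130,110,4))
E
```

```text
t 21.4 p [ 575.  -126.5  138.3] yang -81.1 tilt [-0.008  0.003 -1.   ] F [-0.8 -0.3  0.1] w 0.007 g 0.0 q6 1.05
[ 5.1  3.  55.3  0.6]
sat along -x at d mm: [(10, [162, 147]), (20, [49, 11]), (30, [16, 15]), (40, [24, 16]), (50, [16, 18]), (60, [21, 22]), (69, [20, 11]), (80, [18, 18]), (90, [160, 158]), (99, [157, 159]), (110, [158, 156]), (120, [157, 155]), (130, [159, 157]), (140, [154, 157]), (150, [157, 155]), (160, [156, 155]), (170, [157, 160]), (180, [156, 155])]
```

View pics/c11.png

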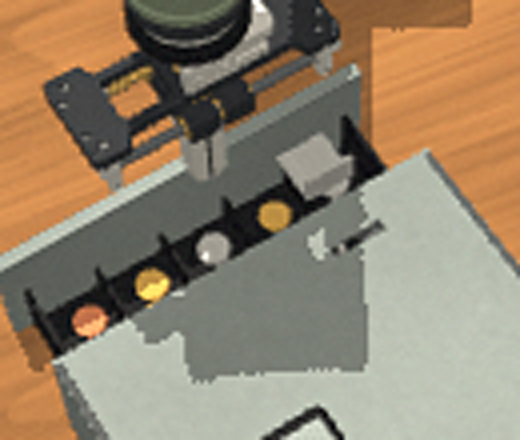

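The crop shows the shut fingers above the gap behind the panel, clear of the bracket. Lowering, then pulling.

Call:
apply_moves(series=[[0,2,15,0],[0,2,30,0],[0,2,42,0],[0,2,50,0],[0,2,55,0],[0,2,55,0],[0,2,55,0]])

```text
time: 22.03
position: [0.5789, -0.1313, 0.088]
ee_rot: [0.997, 0.077, 0.0, 0.0]
force: [-0.4, -0.6, -0.6]
width: 0.008
grasp_force: 0.0
```

Call:
apply_moves(series=[[-6,0,0,0],[-12,0,0,0],[-17,0,0,0],[-21,0,0,0],[-25,0,0,0],[-29,0,0,0],[-33,0,0,0],[-37,0,0,0],[-41,0,0,0],[-45,0,0,0],[-49,0,0,0],[-52,0,0,0]])

```text
time: 23.03
position: [0.5271, -0.1394, 0.0878]
ee_rot: [0.997, 0.076, 0.0, 0.0]
force: [1.1, 0.9, 1.6]
width: 0.003
grasp_force: 0.9
```

Call:
apply_moves(series=[[-4,0,0,0],[-8,0,0,0],[-12,0,0,0],[-16,0,0,0],[-20,0,0,0],[-24,0,0,0],[-28,0,0,0],[-31,0,0,0],[-34,0,0,0],[-36,0,0,0]])

```text
time: 23.87
position: [0.4926, -0.1446, 0.0878]
ee_rot: [0.997, 0.076, 0.002, -0.0]
force: [8.7, 2.1, -3.1]
width: 0.004
grasp_force: 4.5
```

```bash
python3 - <<'E'
from h import *
st();drawer("pics/s12.png")
E
```

```text
t 23.87 p [ 492.6 -144.6   87.8] yang -81.3 tilt [ 0.003  0.    -1.   ] F [ 8.7  2.1 -3.1] w 0.004 g 4.536378867924213 q6 0.96
sat along -x at d mm: [(10, [18, 10]), (20, [27, 14]), (30, [138, 52]), (40, [157, 9]), (50, [135, 32]), (60, [151, 29]), (69, [138, 124]), (80, [100, 53]), (90, [24, 36]), (99, [21, 20]), (110, [21, 16]), (120, [21, 15]), (130, [16, 15]), (140, [14, 16]), (150, [21, 16]), (160, [160, 153]), (170, [158, 155]), (180, [157, 156])]
```

Call:
apply_moves(series=[[-1,0,0,0],[-2,0,0,0],[-3,0,0,0],[-3,0,0,0]])

```text
time: 24.25
position: [0.4926, -0.1447, 0.0879]
ee_rot: [0.997, 0.076, 0.005, -0.0]
force: [11.9, 2.8, -6.4]
width: 0.002
grasp_force: 6.6
```

The position no longer moves while the force rises, so the drawer is at its stop. I'll back the fingers off and lift away.

Call:
apply_moves(series=[[4,0,0,0],[12,0,0,0],[22,0,0,0],[26,0,0,0],[26,0,-10,0],[26,0,-35,0],[26,0,-70,0],[26,0,-105,0],[26,0,-120,0],[26,0,-120,0],[26,0,-120,0],[26,0,-120,0]])

```text
time: 25.25
position: [0.5131, -0.1407, 0.2061]
ee_rot: [0.997, 0.076, -0.001, -0.001]
force: [-0.1, -0.6, -0.1]
width: 0.005
grasp_force: 0.0
```

```bash
python3 - <<'E'
from h import *
st();drawer("pics/s13.png")
s=cv2.imread("pics/s13.png");a=cv2.imread("pics/s10.png");b=cv2.imread("pics/s0.png") if 0 else cv2.imread("pics/scene0.png")
for n,(u,v,w,h) in {"jar1":(340,155,32,40),"jar2":(370,100,32,40),"jar3":(100,228,38,42),"bell":(80,222,26,28),"roll":(75,170,38,38),"block":(300,92,60,60)}.items():
    print(n,np.abs(s[v:v+h,u:u+w].astype(int)-b[v:v+h,u:u+w]).mean().round(1))
cv2.imwrite("pics/c13.png",cv2.resize(s,(768,576)))
E
```

```text
t 25.25 p [ 513.1 -140.7  206.1] yang -81.2 tilt [-0.003  0.001 -1.   ] F [-0.1 -0.6 -0.1] w 0.005 g 0.0 q6 0.99
sat along -x at d mm: [(10, [9, 39]), (20, [43, 61]), (30, [136, 64]), (40, [156, 20]), (50, [136, 15]), (60, [148, 5]), (69, [135, 126]), (80, [101, 32]), (90, [12, 11]), (99, [16, 21]), (110, [16, 15]), (120, [16, 18]), (130, [16, 15]), (140, [17, 21]), (150, [19, 19]), (160, [161, 156]), (170, [156, 160]), (180, [155, 156])]
jar1 5.9
jar2 6.0
jar3 5.0
bell 6.6
roll 16.7
block 7.7
```

View pics/c13.png

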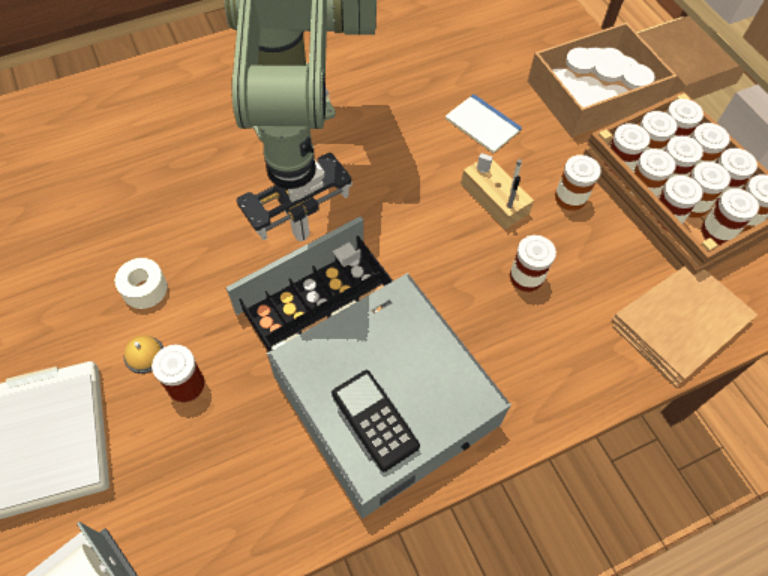

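The picture shows the drawer fully out and the key standing in the block at about (484,163). The jars, bell and roll are where they started, and the gripper is clear of everything. Handing in.

```bash
python3 -c "
from plant import hand_in
print(hand_in())"
```

```text
the job is handed in; nothing more can be done
None
```

I released the till with the key, put the key back fully home in the block, pulled the drawer out to its stop, left the other things in place, and handed the job in; no verdict was returned.

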